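Roll down the wooden panel on a cheese block

TASK

Take the sprung hand roller from its stand and roll the long wooden panel down onto its cheese block: press so that the roller's spring is about half squeezed, and roll along the middle of the panel in one straight pass from the end nearest the robot to the far end, without shifting the panel. Then hang the roller back level in its stand and let go of it.

Things in the scene. Friction and masses are not known exactly. Their poses are not given: they have to be found in the camera images.
- roller: Hand roller hung in its stand: dark wooden upright handle 30 x 30 mm, 90 to 150 mm above the origin; under it a steel crossbar 50 (x) x 160 (y) x 10 mm, its underside at 80 mm; below that a sprung fork 88 mm wide (y) with a free white drum, radius 22, width 74 mm, axle along y, so it rolls along x. Origin: lowest point of the drum, spring relaxed, under the handle; z up. 0.42 kg.
- panel: Thin loose wooden panel, 160 (x) x 60 (y) x 3 mm, on a fixed yellow cheese block 240 x 120 x 70 mm, lengthwise. Origin: centre of its underside; z up; x runs along its length from the end nearest the robot to the far end. A like block near it carries a square 60 mm panel, which is no part of this job.
- rest: The roller's fixed stand: steel base and two upright white cheeks, 90 mm long (x), 25 mm thick, 108 mm apart inside (y -54 to +54), tops 90 mm above the table. The crossbar lies across their tops, the drum between them. Origin: centre of its underside on the table. A roller put back has its origin 10 mm above this one, its x along the stand's x, either way round.
- drum (a joint): Angle of the drum about its axle, rad; turns freely, 1 rad per 22 mm rolled. The drum's fork is sprung: pressed down, it slides up towards the crossbar by at most 20 mm, so the drum gives; about 5 N starts it, then 0.7 N per mm (half squeezed, 10 mm: about 12 N). Over 40 N on the panel is too much.
Mind the look-alikes: they are no part of the job. What is shaped like the roller but orange or pink is not meant. Leave any purple look-alike of the rest alone.

How it is judged:
By the outcome, as a careful person would: the job done as asked, in the order asked, and still so for the second after the job is handed in, with the robot touching nothing.
It also fails if it takes over 51 s, if anything falls off the work surface, if the arm or the gripper's body presses on something with over 40 N, if the wrist force passes 120 N, or if a joint passes its speed limit or range.

ROBOT

A 6-joint arm with a two-finger parallel gripper is mounted at the origin on the work surface. World frame = base frame: x ahead of the robot, y to its left, z up, the work surface at z = 0. Lengths are in m, angles in degrees, forces in N, time in s.
With the tool pointing down it reaches from about 0.325 to 0.85 m from the base axis. Payload 15.5 kg.
Tool frame: the origin (TCP) lies midway between the tips of the shut fingers; the grasp point (between the pads) lies 19 mm behind it; y points along the fingers, x is the direction in which the jaws open and shut, and the axes are right-handed (so a half turn about y gives the same grasp; the last joint's range is limited). The gripper opens to 91 mm and grips with 3 to 60 N. Pads are 32 mm wide; open, the fingers measure 118 mm over their backs; the gripper's body (76 mm by 178 mm) begins 60 mm behind the grasp point.
Start: joints at [61.049, 28.281, 77.091, -0, 74.628, -5.472], TCP at [0.249, 0.573, 0.193] pointing down, gripper open.
Joint ranges: [-166.48, 166.48], [-47.26, 123.95], [12.59, 153.08], [-70.14, 250.14], [6.76, 159.57], [-176.63, 176.63]. Speed limits (degrees/s): [108.29, 108.29, 147.25, 172.46, 172.46, 172.46].

INTERFACE

Orientations are given as a 3x3 rotation matrix whose columns are the frame's x, y, z axes.
In Python, from bench import ctrl gives the robot as it stands. The module is installed in compiled form; this text tells all that it offers. Calls block until the motion is done:
- ctrl.goto(position, orientation): joint-space move of the TCP to a pose.
- ctrl.move_l(position, vel=0.15, ori=None, contact_N=None): straight line of the TCP; ori=None keeps the orientation; vel is the mean speed in m/s. With contact_N (N) it stops when the force on the tool has changed by that much, and returns True; else False.
- ctrl.movej(angles): joint-space move.
- ctrl.command_gripper(opening): opening from 0.0 (shut) to 1.0 (fully open); the grip force is fixed at half the most; returns when the fingers have stopped.
- ctrl.sleep(seconds).
- ctrl.ik(position, orientation): joint angles nearest the present ones, or None.
- ctrl.read_camera(name): name is "side" or "top"; returns the picture (480x640x3 uint8, blue, green, red); there is no depth.
- ctrl.camera_params(name): a dict with "fx", "fy", "cx", "cy" (pixels), "pose" (4x4, takes a point from camera to world coordinates). Camera axes: x right, y up, looking along -z (the intrinsics and any distortion apply to the point x, -y, -z); pixel columns grow to the right and rows downward; lengths in m; the calibration is good to about 2 mm. A picture is of the moment at which its call begins. camera_params takes no time and is no camera call.
A pose or a line that the arm cannot do raises ctrl.MotionError and nothing moves.
- ctrl.sign_off(): hands the job in, once; it reports no verdict.
Readings, each from a call of its own:
- ctrl.current_t(): time.
- ctrl.current_q(): joint angles.
- ctrl.current_dq(): joint speeds.
- ctrl.current_effort(): joint torques, N m.
- ctrl.current_tool_pos(): TCP position.
- ctrl.current_eef_rot(): TCP orientation.
- ctrl.current_contact_force(): force on the tool from outside, world axes, zero at the start.
- ctrl.current_wrist_torque(): the same for the moment, N m.
- ctrl.current_grip_width(): opening from 0.0 (shut) to 1.0 (fully open).
Only numpy, scipy, OpenCV 4.12 (cv2) and the standard library are available. Lean on these libraries where they do the work, as an engineer would, in place of code of your own. Each camera call takes 0.05 s, during which the arm holds its last target. There are 200 camera calls.

## Working session

There is one attempt and no reset: what is moved stays moved. The work goes in short steps, each a Python script; the robot and the scene stay as the last script left them, time stands still between calls to the robot, and variables do not carry over. Pictures are saved under pics/ and viewed, about 8 in all and at most 12, crops included, and the job is handed in when it is done.

```bash
mkdir -p pics; ls; python3 - <<'E'
from bench import ctrl
import cv2
for n in("top","side"):
    cv2.imwrite(f"pics/{n}0.png",ctrl.read_camera(n)); p=ctrl.camera_params(n); print(n,p)
print(ctrl.current_t(),ctrl.current_eef_rot())
E
```

```text
pics
top {'fx': 494.7013935860779, 'fy': 494.7013935860779, 'cx': 322.70753858997296, 'cy': 243.22205313099255, 'pose': array([[-0.00762467,  0.99580925, -0.09113617,  0.31331384],
       [-0.99995079, -0.00701437,  0.00701503, -0.10048789],
       [ 0.00634637,  0.09118518,  0.99581373,  1.2569999 ],
       [ 0.        ,  0.        ,  0.        ,  1.        ]])}
side {'fx': 447.21998470481026, 'fy': 447.21998470481026, 'cx': 317.5877918246479, 'cy': 233.2014033105188, 'pose': array([[ 0.9136277 ,  0.24480932, -0.32458099,  0.11163108],
       [-0.40640247,  0.5283057 , -0.74547309, -0.8222717 ],
       [-0.01102077,  0.81299538,  0.58216583,  0.64019065],
       [ 0.        ,  0.        ,  0.        ,  1.        ]])}
0.1 [[ 3.98435641e-01 -5.14029216e-04 -9.17196149e-01]
 [ 9.17195718e-01 -8.96511329e-04  3.98435956e-01]
 [-1.02708446e-03 -9.99999466e-01  1.14263330e-04]]
```

View pics/top0.png

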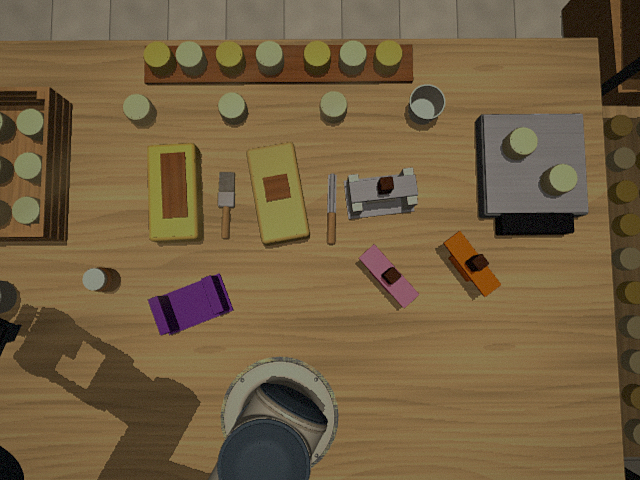

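View pics/side0.png

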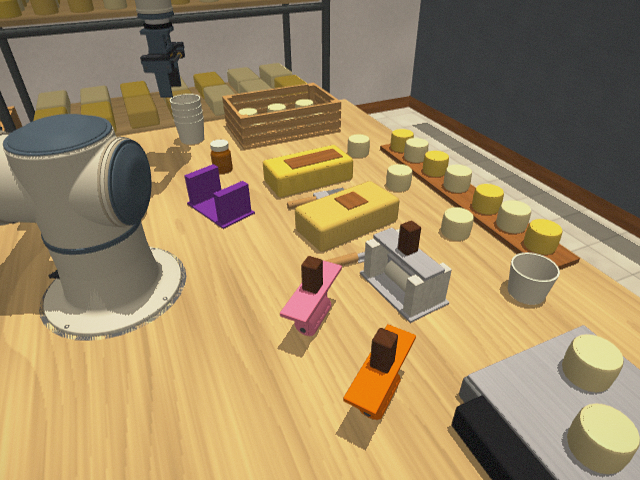

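Top view: the steel roller in its white stand is at about (385,190) with its dark handle at (386,184). The long panel is at (174,185) on the left block, and the square panel at (277,188). The purple stand and the pink and orange rollers are decoys. Next I measure the real ones.

```bash
cat > h.py <<'E'
import numpy as np, cv2
from bench import ctrl
def ray(n,uv):
    p=ctrl.camera_params(n);T=p["pose"]
    uv=np.atleast_2d(np.asarray(uv,float))
    d=np.c_[(uv[:,0]-p["cx"])/p["fx"],-(uv[:,1]-p["cy"])/p["fy"],-np.ones(len(uv))]
    return T[:3,3],d@T[:3,:3].T
def onplane(n,uv,z):
    o,d=ray(n,uv); return o+d*((z-o[2])/d[:,2])[:,None]
def proj(n,P):
    p=ctrl.camera_params(n);T=p["pose"];c=(np.atleast_2d(P)-T[:3,3])@T[:3,:3]
    return np.c_[p["cx"]+p["fx"]*c[:,0]/-c[:,2],p["cy"]-p["fy"]*c[:,1]/-c[:,2]]
def tri(a,b):
    (o1,d1),(o2,d2)=ray("top",a),ray("side",b); d1,d2=d1[0],d2[0]
    s=np.linalg.lstsq(np.c_[d1,-d2],o2-o1,rcond=None)[0]
    A,B=o1+s[0]*d1,o2+s[1]*d2; return (A+B)/2,np.linalg.norm(A-B)
def blob(img,lo,hi,box,sat=None):
    x0,y0,x1,y1=box; h=cv2.cvtColor(img,cv2.COLOR_BGR2HSV)
    m=np.zeros(h.shape[:2],np.uint8); m[y0:y1,x0:x1]=cv2.inRange(h,lo,hi)[y0:y1,x0:x1]
    c=max(cv2.findContours(m,cv2.RETR_EXTERNAL,cv2.CHAIN_APPROX_NONE)[0],key=cv2.contourArea)
    return c[:,0,:],m
E
python3 - <<'E'
from h import *
t=cv2.imread("pics/top0.png");s=cv2.imread("pics/side0.png")
ht=cv2.cvtColor(t,cv2.COLOR_BGR2HSV);hs=cv2.cvtColor(s,cv2.COLOR_BGR2HSV)
for n,h,pts in(("top",ht,[(386,183),(386,190),(174,185),(174,157),(152,190),(380,198),(400,183),(354,208),(353,190)]),("side",hs,[(410,235),(313,158),(300,180),(406,245)])):
    for u,v in pts: print(n,u,v,h[v,u])
a=cv2.resize(t[130:255,335:435],None,fx=4,fy=4,interpolation=cv2.INTER_CUBIC)
b=cv2.resize(t[130:255,135:220],None,fx=4,fy=4,interpolation=cv2.INTER_CUBIC)
cv2.imwrite("pics/crop1.png",np.hstack([a,b]))
E
```

```text
top 386 183 [ 13 184  54]
top 386 190 [ 24 255   5]
top 174 185 [ 14 178 103]
top 174 157 [ 13 173 106]
top 152 190 [ 28 138 139]
top 380 198 [ 18  20 128]
top 400 183 [ 10  19 124]
top 354 208 [ 34  26 147]
top 353 190 [  9  21 123]
side 410 235 [ 14 162  52]
side 313 158 [ 14 178 173]
side 300 180 [ 22 179 138]
side 406 245 [ 14 113  43]
```

View pics/crop1.png

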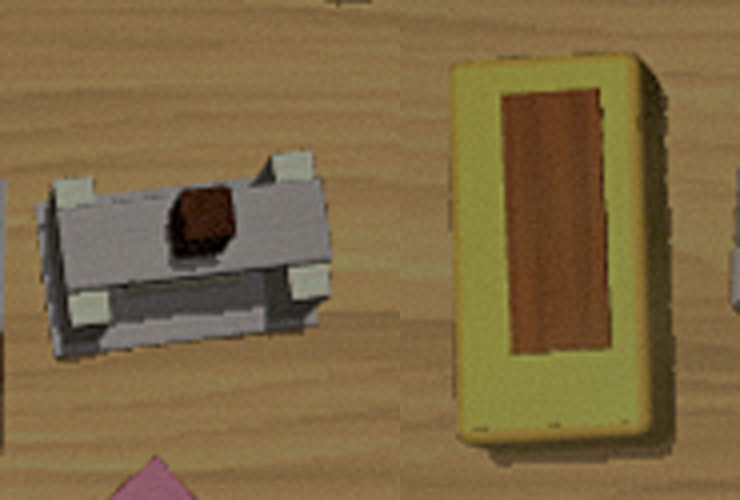

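The crop shows the four cheek tops (left 53–108, right 272–330), the crossbar between them and the handle. The panel sits near the middle of the left block. Now for positions from masks and edges.

```bash
python3 - <<'E'
from h import *
t=cv2.imread("pics/top0.png");s=cv2.imread("pics/side0.png")
def rep(name,n,c,z):
    P=onplane(n,c+0.0,z)[:,:2].astype(np.float32)*1000
    (cx,cy),wh,a=cv2.minAreaRect(P); bp=cv2.boxPoints(((cx,cy),wh,a))
    M=cv2.moments(P.reshape(-1,1,2)); e=[bp[1]-bp[0],bp[2]-bp[1]]; e=max(e,key=np.linalg.norm)
    cv=np.cov(P.T)
    mu=0.5*np.degrees(np.arctan2(2*M['mu11'],M['mu20']-M['mu02']))
    print(name,n,"rect c %.1f %.1f"%(cx,cy),"wh",np.round(wh,1),"long dir %.1f"%(np.degrees(np.arctan2(e[1],e[0]))%180),"centroid %.1f %.1f momdir %.1f area %.0f"%(M['m10']/M['m00'],M['m01']/M['m00'],mu%180,M['m00']))
c,_=blob(t,(8,150,80),(18,255,140),(155,145,195,225)); rep("panel","top",c,.073)
c,_=blob(s,(8,150,80),(16,255,255),(275,140,350,175)); rep("panel","side",c,.073)
c,_=blob(t,(22,90,90),(35,255,255),(140,135,210,245)); rep("block","top",c,.07)
c,m=blob(t,(0,140,30),(20,255,80),(370,170,400,200)); rep("handletop","top",c,.16)
c,m=blob(t,(36,0,100),(90,60,255),(340,160,425,225))
for nm in("cheeks",):
    h=cv2.cvtColor(t,cv2.COLOR_BGR2HSV); print("cheek hsv",h[178,353],h[206,357],h[171,408])
# manual corners
f=lambda L:np.array(L,float)/4+[335,130]-.4
for nm,L in(("leftcheek",[(53,180),(92,177),(108,320),(70,325)]),("rightcheek",[(272,155),(312,150),(330,295),(288,298)])):
    P=onplane("top",f(L),.09)*1000; print(nm,np.round(P[:,:2],1).tolist(),np.round(P.mean(0),1), "dir",np.degrees(np.arctan2(*( (P[0]+P[1]-P[2]-P[3])[[1,0]]))))
P=onplane("top",f([(60,208),(322,180),(328,260),(70,292)]),.10)*1000; print("bar",np.round(P[:,:2],1).tolist(),P.mean(0))
print("bar dirs",[np.degrees(np.arctan2(*(P[i]-P[j])[[1,0]])) for i,j in((0,1),(3,2),(0,3),(1,2))])
# side: handle top centre + triangulate
hs=cv2.cvtColor(s,cv2.COLOR_BGR2HSV)
c,_=blob(s,(0,60,20),(25,255,75),(395,215,425,260)); print("side handle bbox",cv2.boundingRect(c))
print(proj("side",[P.mean(0)/1000+[0,0,.06]]))
E
```

```text
panel top rect c 567.5 251.9 wh [159.1  59.9] long dir 3.5 centroid 567.0 252.1 momdir 3.6 area 8833
panel side rect c 566.1 246.1 wh [157.9  59.4] long dir 3.4 centroid 565.3 246.2 momdir 3.5 area 8344
block top rect c 551.4 266.0 wh [235.2 135.9] long dir 2.9 centroid 553.3 258.2 momdir 2.7 area 24768
handletop top rect c 549.2 -252.7 wh [27.5 28.5] long dir 96.9 centroid 549.2 -252.7 momdir 111.3 area 674
cheek hsv [ 35  34 143] [ 34  26 139] [ 35  31 141]
leftcheek [[585.1, -170.3], [586.8, -193.8], [500.0, -202.1], [497.1, -179.4]] [ 542.2 -186.4   90. ] dir 5.6808555084665135
rightcheek [[599.6, -302.2], [602.5, -326.4], [514.2, -335.0], [512.5, -309.8]] [ 557.2 -318.3   90. ] dir 5.296210678012548
bar [[565.8, -173.7], [581.8, -329.9], [533.5, -332.3], [515.3, -179.0]] [ 549.08396605 -253.71977702  100.        ]
bar dirs [np.float64(95.83161697114517), np.float64(96.77096987665851), np.float64(5.970681561040406), np.float64(2.813048584530326)]
side handle bbox (398, 225, 23, 30)
[[409.58393146 224.17162349]]
```

Sizes agree with the given ones: panel 159×60 mm, and cheek tops about 88×24 mm with centres 133 mm apart. The roller is at (0.549,-0.253) with yaw about 6.1°, and the panel at (0.567,0.252) with yaw about 3.5°. The side view puts the panel about 6 mm lower in y, so I'll recheck once the roller is over the panel. Now the grasp.

```bash
cat >> h.py <<'E'
def R(yaw):  # roller yaw (deg); jaws close along roller y
    a=np.radians(yaw+90); c,s=np.cos(a),np.sin(a)
    return np.array([[c,0,-s],[s,0,c],[0,-1,0]])
ROLL=np.array([.5493,-.2528,.106]); YR=6.1
def st(m=""):
    print(m,"t%.2f"%ctrl.current_t(),"p",np.round(ctrl.current_tool_pos()*1000,1),"F",np.round(ctrl.current_contact_force(),2),"M",np.round(ctrl.current_wrist_torque(),2),"w%.3f"%ctrl.current_grip_width())
E
python3 - <<'E'
from h import *
ctrl.goto(ROLL+[0,0,.12],R(YR)); st("above")
print(ctrl.move_l(ROLL,vel=.1,contact_N=8)); st("down")
cv2.imwrite("pics/side1.png",cv2.resize(ctrl.read_camera("side")[150:330,320:500],None,fx=3,fy=3,interpolation=cv2.INTER_CUBIC))
E
```

```text
above t3.18 p [ 549.5 -252.2  226. ] F [ 0.01 -0.06  0.4 ] M [ 0.02 -0.04 -0.05] w1.002
False
down t4.53 p [ 549.7 -253.   106.6] F [ 0.81 -0.89 -0.14] M [ 0.07  0.04 -0.  ] w1.002
```

View pics/side1.png

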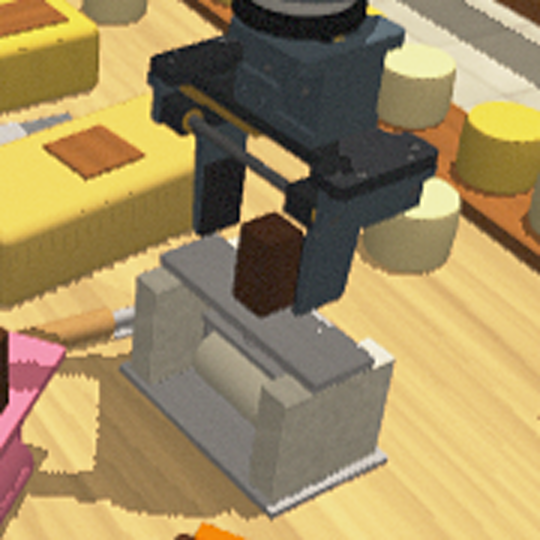

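Fingers straddle the handle, but it looks offset towards the side camera. I'll check the projections of the TCP against both cameras.

```bash
python3 - <<'E'
from h import *
p=ctrl.current_tool_pos(); Ro=ctrl.current_eef_rot()
c=lambda P:np.round((proj("side",P)-[320,150])*3,1).tolist()
print("tcp",c([p]),"fingers inner tips",c([p+Ro[:,0]*.0455,p-Ro[:,0]*.0455]),"outer",c([p+Ro[:,0]*.059,p-Ro[:,0]*.059]))
r=lambda P:[np.array([.5497,-.253,0])+Ro[:,0]*a+Ro[:,2]*b+[0,0,z] for a,b,z in P]
print("expected handle top corners",c(r([(a,b,.16) for a in(-.015,.015) for b in(-.015,.015)])))
print("expected bar top corners",c(r([(a,b,.10) for a in(-.08,.08) for b in(-.025,.025)])))
im=ctrl.read_camera("top")
print("top tcp",proj("top",[p]))
cv2.imwrite("pics/top1.png",np.hstack([cv2.resize(im[140:240,335:435],None,fx=4,fy=4,interpolation=cv2.INTER_CUBIC),cv2.resize(cv2.convertScaleAbs(im[140:240,335:435],alpha=2.5),None,fx=4,fy=4,interpolation=cv2.INTER_CUBIC)]))
s=cv2.imread("pics/side0.png")
cc,_=blob(s,(0,60,20),(25,255,75),(395,215,425,260)); print((cv2.approxPolyDP(cc,2,True)[:,0]-[320,150])*3)
E
```

```text
tcp [[260.0, 289.1]] fingers inner tips [[216.9, 254.2], [306.4, 326.6]] outer [[204.7, 244.3], [320.9, 338.3]]
expected handle top corners [[303.1, 226.3], [265.6, 240.5], [272.1, 203.6], [235.1, 217.2]]
expected bar top corners [[373.1, 351.8], [311.2, 379.1], [214.2, 226.6], [156.4, 247.8]]
top tcp [[383.44869024 187.5204196 ]]
[[243 225]
 [234 294]
 [255 312]
 [288 303]
 [300 231]
 [267 246]]
```

View pics/top1.png

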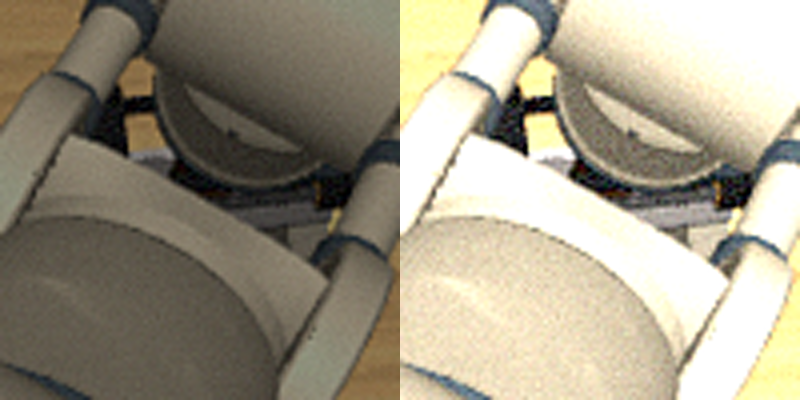

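The handle matches its expected projection within about 2 px. The fingers line up horizontally, and their open tips sit higher because they swing down as they close. The TCP stays 6 mm above the crossbar, so it is safe to close.

```bash
python3 - <<'E'
from h import *
st("pre"); ctrl.command_gripper(0.0); st("closed")
print(ctrl.current_eef_rot().round(4).tolist())
p=ctrl.current_tool_pos()
np.save("grasp.npy",p)
ctrl.move_l(p+[0,0,.02],vel=.05); st("up20")
ctrl.move_l(np.array([p[0],p[1],.26]),vel=.12); st("up")
cv2.imwrite("pics/side2.png",cv2.resize(ctrl.read_camera("side")[70:270,300:520],None,fx=3,fy=3,interpolation=cv2.INTER_CUBIC))
E
```

```text
pre t4.63 p [ 549.6 -253.   106.6] F [-0.61 -0.05  0.71] M [ 0.03  0.02 -0.03] w1.001
closed t5.59 p [ 549.3 -252.9  106. ] F [-0.07 -1.81  0.27] M [-0.23  0.02  0.  ] w0.328
[[-0.1062, 0.0001, -0.9943], [0.9943, -0.0002, -0.1062], [-0.0002, -1.0, -0.0001]]
up20 t6.14 p [ 549.4 -252.9  126.2] F [ 0.08 -0.31 -3.65] M [0.02 0.01 0.  ] w0.329
up t7.41 p [ 549.  -252.7  259.2] F [-0.57 -0.73 -4.32] M [0.01 0.01 0.05] w0.326
```

View pics/side2.png

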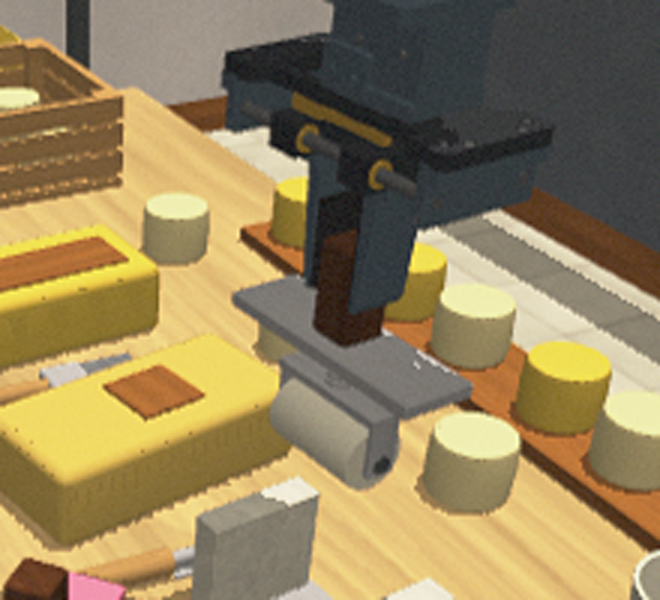

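Gripped: width 0.328 × 91 ≈ 30 mm, weight about 4.2 N, hanging level and clear of the stand. Next I hover low over the near end of the panel and compare projections.

```bash
cat >> h.py <<'E'
PC=np.array([.5670,.2510]); YP=3.5; U=np.array([np.cos(np.radians(YP)),np.sin(np.radians(YP))])
def at(s,z): return np.r_[PC+U*s,z]
E
python3 - <<'E'
from h import *
cc=lambda P:np.round(proj("side",P),1).tolist()
Ro=ctrl.current_eef_rot();p=ctrl.current_tool_pos()
r=lambda p,Ro,P:[p-[0,0,.096]+Ro[:,0]*a-Ro[:,2]*b+[0,0,z] for a,b,z in P]
bar=[(-.08,-.025,.09),(.08,-.025,.09),(.08,.025,.09),(-.08,.025,.09)]
print("side2 crop exp bar", ((proj("side",r(p,Ro,bar))-[300,70])*3).round(0).tolist())
ctrl.goto(at(-.076,.26),R(YP)); ctrl.move_l(at(-.076,.19),vel=.1); st("hover")
Ro=ctrl.current_eef_rot();p=ctrl.current_tool_pos()
im=ctrl.read_camera("side"); O=(190,80)
print("exp bar",((proj("side",r(p,Ro,bar))-O)*4).round(0).tolist())
print("exp drum ends bottom",((proj("side",r(p,Ro,[(-.037,0,0),(.037,0,0)]))-O)*4).round(0).tolist())
print("exp panel corners",((proj("side",[np.r_[PC+U*a+np.array([-U[1],U[0]])*b,.073] for a in(-.08,.08) for b in(-.03,.03)])-O)*4).round(0).tolist())
cv2.imwrite("pics/side3.png",cv2.resize(im[80:225,190:380],None,fx=4,fy=4,interpolation=cv2.INTER_CUBIC))
cv2.imwrite("pics/top3_raw.png",ctrl.read_camera("top"))
E
```

```text
side2 crop exp bar [[406.0, 405.0], [230.0, 288.0], [293.0, 270.0], [474.0, 380.0]]
hover t10.13 p [491.5 246.4 190.5] F [ 0.05 -0.29 -4.14] M [0.05 0.02 0.  ] w0.329
exp bar [[402.0, 230.0], [306.0, 147.0], [372.0, 134.0], [474.0, 215.0]]
exp drum ends bottom [[416.0, 325.0], [371.0, 283.0]]
exp panel corners [[407.0, 351.0], [371.0, 316.0], [609.0, 301.0], [569.0, 270.0]]
```

View pics/side3.png

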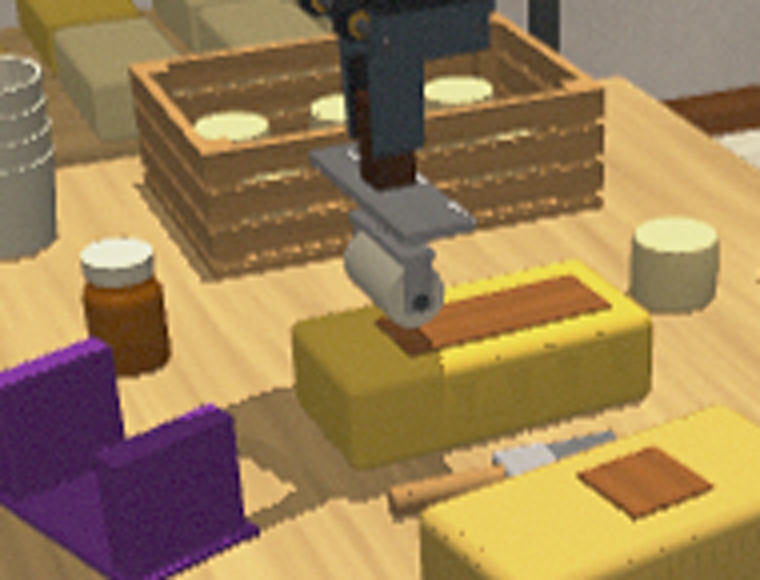

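The observed panel corners (378,320)/(413,357)/(611,304) and bar corners (310,155)/(474,225) are both shifted by about the same 1–2 px from expectation. That is a common side-camera bias, so the roller is centred on the panel to about 2 mm. Lowering to contact now.

```bash
sed -i 's/PC=np.array(\[.5670,.2510\])/PC=np.array([.5670,.2516])/' h.py; python3 - <<'E'
from h import *
ctrl.move_l(at(-.076,.176),vel=.05); ctrl.sleep(.3); st("pre")
f0=np.mean([(ctrl.sleep(.02),ctrl.current_contact_force())[1] for _ in range(10)],0); print("f0",f0.round(2)); np.save("f0.npy",f0)
print(ctrl.move_l(at(-.076,.158),vel=.012,contact_N=3.5)); st("contact")
f=np.mean([(ctrl.sleep(.02),ctrl.current_contact_force())[1] for _ in range(10)],0); print("dF",(f-f0).round(2)); st()
E
```

```text
pre t10.97 p [491.2 247.  176.2] F [ 0.38 -0.41 -3.43] M [ 0.06  0.04 -0.01] w0.329
f0 [-0.2   0.24 -3.78]
True
contact t11.93 p [490.9 246.9 167.8] F [-0.34  0.92  0.89] M [ 0.2  -0.05  0.04] w0.331
dF [0.26 0.73 5.64]
 t12.09 p [490.8 246.9 167.8] F [0.7  1.22 1.94] M [ 0.32  0.08 -0.  ] w0.329
```

```bash
python3 - <<'E'
from h import *
f0=np.load("f0.npy"); F=lambda:(np.mean([(ctrl.sleep(.02),ctrl.current_contact_force())[1] for _ in range(10)],0)-f0).round(2)
ctrl.move_l(at(-.076,.1585),vel=.015); print("dF",F()); st("pressed")
E
```

```text
dF [ 0.03  0.21 11.8 ]
pressed t13.02 p [491.5 247.  158.7] F [0.6  0.32 7.45] M [ 0.11  0.07 -0.03] w0.326
```

11.8 N, about 9.7 mm squeezed. Rolling now, then lifting straight up.

```bash
python3 - <<'E'
from h import *
f0=np.load("f0.npy"); F=lambda:(np.mean([(ctrl.sleep(.02),ctrl.current_contact_force())[1] for _ in range(10)],0)-f0).round(2)
print(ctrl.move_l(at(.077,.1585),vel=.04,contact_N=15)); print("dF",F()); st("end")
ctrl.move_l(at(.077,.20),vel=.06); ctrl.sleep(.2); print("dF up",F()); st("up")
cv2.imwrite("pics/side4.png",cv2.resize(ctrl.read_camera("side")[80:225,230:420],None,fx=4,fy=4,interpolation=cv2.INTER_CUBIC))
E
```

```text
False
dF [ 0.14  0.04 11.92]
end t17.16 p [644.2 256.3 158.8] F [0.51 0.75 8.13] M [0.14 0.03 0.01] w0.328
dF up [-0.01 -0.52  0.11]
up t18.37 p [643.8 256.3 199.9] F [-0.63 -0.14 -3.76] M [ 0.06 -0.01 -0.02] w0.328
```

View pics/side4.png

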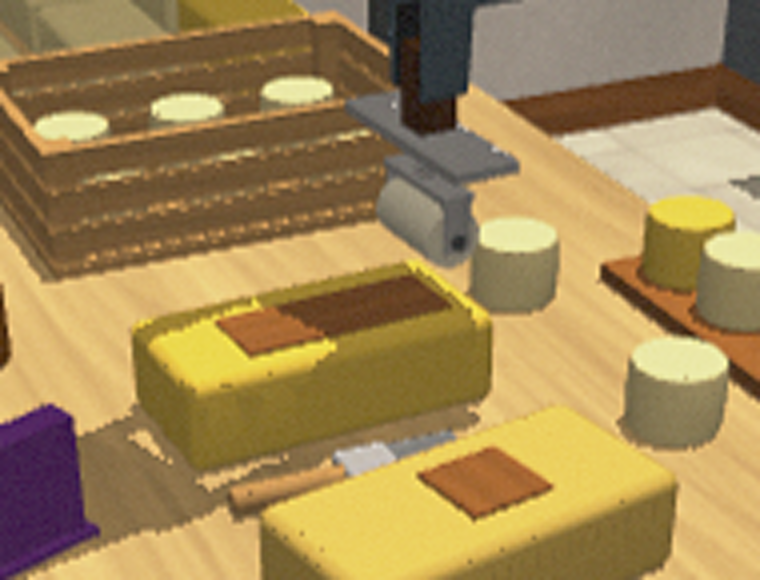

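The panel's near corners, (218,316) and (253,355), are where they were before (218,320 / 253,357 after the crop offset), so it hasn't moved. The roller is still level in the grip. Returning it to the stand.

```bash
python3 - <<'E'
from h import *
g=np.load("grasp.npy"); g[:2]=[.5494,-.2529]
ctrl.move_l(at(.077,.26),vel=.12)
ctrl.goto(np.r_[g[:2],.26],R(YR)); st("over")
ctrl.move_l(np.r_[g[:2],.116],vel=.1,contact_N=8); ctrl.sleep(.2); st("near")
print(ctrl.move_l(np.r_[g[:2],.1035],vel=.01,contact_N=2.5)); st("set"); ctrl.sleep(.2); st("set")
cv2.imwrite("pics/side5.png",cv2.resize(ctrl.read_camera("side")[150:330,320:500],None,fx=3,fy=3,interpolation=cv2.INTER_CUBIC))
E
```

```text
over t20.94 p [ 549.9 -252.1  260. ] F [-0.94  0.17 -3.01] M [ 0.04 -0.01 -0.  ] w0.324
near t22.73 p [ 549.5 -253.   116.3] F [-0.23  0.11 -3.97] M [-0.    0.03  0.02] w0.327
True
set t23.67 p [ 549.4 -252.9  106. ] F [ 0.01 -0.49  6.86] M [0.08 0.09 0.05] w0.324
set t23.87 p [ 549.3 -252.9  106. ] F [-0.63  0.03  6.83] M [0.07 0.08 0.03] w0.328
```

View pics/side5.png

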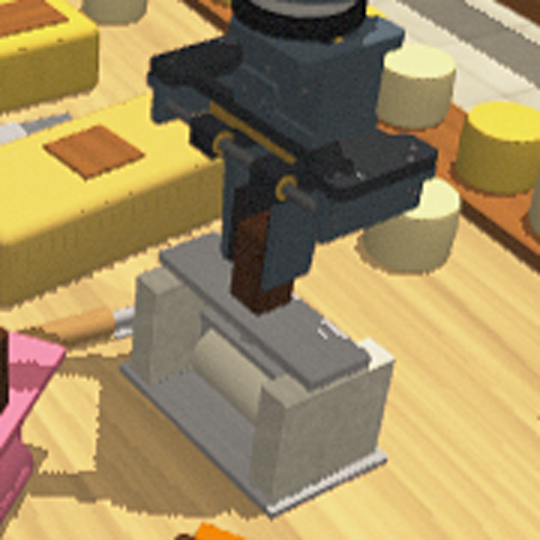

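The roller sits exactly as before, at the same z of 106.0 with the bar on both cheeks, and contact is about 11 N. Releasing it and retreating.

```bash
python3 - <<'E'
from h import *
p=ctrl.current_tool_pos()
ctrl.command_gripper(1.0); st("open")
ctrl.move_l(np.r_[p[:2],.25],vel=.1); st("up")
ctrl.goto(np.array([.249,.573,.25]),R(-23.5)); st("away")
t=ctrl.read_camera("top");s=ctrl.read_camera("side")
cv2.imwrite("pics/t6.png",t)
def rect(c,z):
    P=onplane("top",c+0.,z)[:,:2].astype(np.float32)*1000; return np.round(cv2.minAreaRect(P)[0],1),P.mean(0).round(1)
print("panel",rect(blob(t,(8,150,80),(18,255,140),(155,145,195,225))[0],.073),"was 567.5 251.9")
print("handle",rect(blob(t,(0,140,30),(20,255,80),(370,170,400,200))[0],.16),"was 549.2 -252.7")
a=cv2.resize(t[130:255,335:435],None,fx=4,fy=4,interpolation=cv2.INTER_CUBIC);b=cv2.resize(s[180:330,340:470],None,fx=3,fy=3)
b=cv2.copyMakeBorder(b,0,500-b.shape[0],0,0,cv2.BORDER_CONSTANT)
cv2.imwrite("pics/final.png",np.hstack([a,b]))
E
```

```text
open t24.94 p [ 548.7 -252.5  105.2] F [-0.24 -1.01 -0.04] M [ 0.06  0.03 -0.02] w1.000
up t26.54 p [ 549.1 -252.7  249.4] F [0.32 0.02 0.08] M [-0.    0.02  0.07] w0.999
away t29.62 p [249.6 572.7 250. ] F [-0.79 -0.62 -0.53] M [-0.02 -0.02  0.03] w1.000
panel (array([567.3, 252. ]), array([567.3, 252.1], dtype=float32)) was 567.5 251.9
handle (array([ 548.9, -250. ]), array([ 549. , -249.7], dtype=float32)) was 549.2 -252.7
```

View pics/final.png

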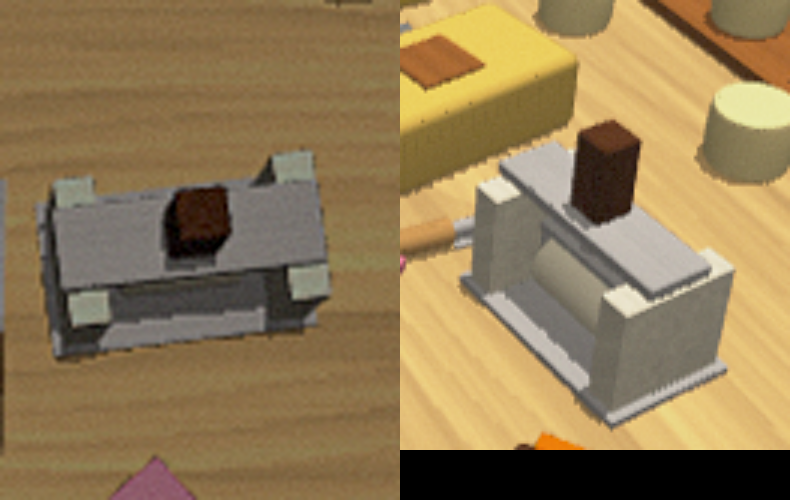

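The roller lies level across both cheeks, released, about 2.7 mm sideways of where it first hung and well inside the stand. The panel hasn't moved. Handing in.

```bash
python3 -c "
from bench import ctrl
ctrl.sign_off(); print(ctrl.current_t())"
```

```text
the job is handed in; nothing more can be done
the job is handed in; nothing more can be done
```

I rolled the long panel down in one straight pass, hung the roller back in its stand, let go of it and handed the job in. The last clock reading before hand-in was about 30 s, under the 51 s limit.

- **Press and roll:** the force was 11.8 N at the start and 11.9 N at the end, which is about 9.7 mm of spring squeeze. The drum ran from about 76 mm before the panel's centre to 77 mm past it, so nearly end to end.
- **Panel:** the top camera put its centre at (567.3, 252.0) mm afterwards, against (567.5, 251.9) mm before, so it did not shift.
- **Roller:** it sits level with its crossbar on both cheeks, drum between them. The gripper is open and parked well away from it.

Some checks did not agree exactly:
- **Sideways offset in the stand:** the roller hangs about 2.7 mm sideways of where it started, probably pulled over when the jaws closed on it. There is about 10 mm of room each side.
- **Camera disagreement:** the side camera read about 2 px (about 6 mm in y) off the top camera, for roller and panel alike. The roller may therefore have run 2–3 mm off the panel's middle line.

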